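# Hand over the tasting dish with its chocolate sphere centred

### The job

Set the red and the yellow chocolate sphere gently each into the dish of its own colour; leave the white sphere, the yellow dish and everything else on the bench where they are. Then take the red dish by one lug, lift it straight up off the bench, and in the air turn it a quarter turn, level and with its sphere staying in the middle, until the lug you hold is on the robot's side and the free lug points straight across to the far side of the bench, for a colleague to take. Finish still holding the dish there by its lug, level and still, about 15 cm above the bench.

Things in the scene. Friction and masses are not known exactly. Their poses are not given: they have to be found in the camera images.
- red_dish: white dish, 120 mm wide, red rim (30 mm high), two flat red lugs; loose, 0.12-0.18 kg. Origin: centre of underside; z up; lugs along +y and -y, reaching 96 mm from the centre, 30 mm wide, 9 mm thick (21 to 30 mm up). Inside falls at 26 deg to 34 mm from the centre, then 11 deg to a 10 mm flat middle 16 mm up; a sphere at rest there has its centre 38 mm above the underside
- yellow_dish: white dish, 120 mm wide, yellow rim (30 mm high), two flat yellow lugs; loose, 0.12-0.18 kg. Origin: centre of underside; z up; lugs along +y and -y, reaching 96 mm from the centre, 30 mm wide, 9 mm thick (21 to 30 mm up). Inside falls at 26 deg to 34 mm from the centre, then 11 deg to a 10 mm flat middle 16 mm up; a sphere at rest there has its centre 38 mm above the underside
- red_dish_lug_a (a point): middle of the red dish's lug on its +y side, 80 mm from the dish's centre and 25.5 mm above its underside: the point to grip, across its 30 mm width (along the dish's x)
- red_dish_lug_b (a point): middle of the red dish's lug on its -y side, 80 mm from the dish's centre and 25.5 mm above its underside: the point to grip, across its 30 mm width (along the dish's x)
- red_sphere_center (a point): centre of the red chocolate sphere: rigid hollow glazed ball, 44 mm across, about 35 g. Starts in a nest of the board, centre about 35 mm above the bench; rolls freely.
- yellow_sphere_center (a point): centre of the yellow chocolate sphere: rigid hollow glazed ball, 44 mm across, about 35 g. Starts in a nest of the board, centre about 35 mm above the bench; rolls freely.
- white_sphere_center (a point): centre of the white chocolate sphere: rigid hollow glazed ball, 44 mm across, about 35 g. A bystander: stays in its nest of the board.
- red_sphere: the red sphere itself; its origin is a point of its surface that turns with it (use the centre)
- yellow_sphere: the yellow sphere itself; its origin is a point of its surface that turns with it (use the centre)
- nest_board: grey board, 170 x 170 x 18 mm, fixed; origin: centre of its underside. Four round nests, 27 mm wide, lie 40 mm from its middle along x and y; three hold a sphere, sunk about 5 mm; one is empty.
- far_side (a point): point on the bench top towards its far side, 0.80 m straight ahead of the robot's base; the colleague stands beyond it. Its x axis points straight across the bench, away from the robot, its y axis to the robot's left
- scraper: bystander: steel dough scraper, 75 x 150 mm with a white grip 20 mm high, lying flat; origin: centre of its underside
- jug: bystander: clear measuring jug, 100 mm across, 135 mm high, with a handle; origin: centre of its underside
- tub: bystander: yellow round tub with white lid, 96 mm across, 62 mm high; origin: centre of its underside
- scoop: bystander: blue flour scoop, 225 mm long, 75 mm wide, 40 mm high; origin: near its middle, on its underside
There are look-alikes about, which are no part of the job. Leave any black look-alike of the yellow_sphere alone. Of the things that look like the red_sphere, the smaller one is meant.

How it is judged:
By the outcome, as a careful person would: the job done as asked, in the order asked, and still so for the second after the job is handed in, while the arm keeps its last pose, push and grip.
It also fails if it takes over 67 s, if anything falls off the work surface, if the arm or the gripper's body presses on something with over 40 N, if the wrist force passes 120 N, or if a joint passes its speed limit or range.

### The arm

A 7-joint arm with a two-finger parallel gripper is mounted at the origin on the work surface. World frame = base frame: x ahead of the robot, y to its left, z up, the work surface at z = 0. Lengths are in m, angles in rad, forces in N, time in s.
With the tool pointing down it reaches from about 0.375 to 0.925 m from the base axis. Payload 3.1 kg.
Tool frame: the origin (TCP) lies between the finger pads; the fingertips stand 19 mm ahead of it and the grasp point (between the pads) is the TCP; z points along the fingers, y is the direction in which the jaws open and shut (so a half turn about z gives the same grasp; the last joint's range is limited). The gripper opens to 85 mm and grips with 20 to 120 N. Pads are 22 mm wide; open, the fingers measure 114 mm over their backs; the gripper's body (76 mm by 85 mm) begins 54 mm behind the grasp point. The pads swing forward as they close: fully open they stand 13 mm farther back than shut.
Start: joints at [-1.276, 0.383, 0.044, 1.598, -0.018, 1.161, -0.05], TCP at [0.249, 0.601, 0.25] pointing down, gripper open.
Joint ranges: [-2.61, 2.61], [-0.41, 2.15], [-1.48, 1.57], [0, 2.5], [-1.57, 4.71], [0.05, 1.97], [-2.85, 2.85]. Speed limits (rad/s): [2.79, 2.79, 3.14, 3.14, 3.14, 3.14, 3.14].

### API

Orientations are given as a unit quaternion [x, y, z, w].
In Python, from bench import move_ptp, movel, move_j, move_gripper, pause, inverse_kinematics, read_camera, camera_params, MotionError, sign_off, look_for, tip_of, read_time_s, read_qpos, read_joint_vel, read_effort, read_eef_pos, read_tcp_rot, read_ft_force, read_ft_torque, read_finger_gap gives the robot as it stands. Calls block until the motion is done:
- move_ptp(position, orientation): joint-space move of the TCP to a pose.
- movel(position, orientation=None, speed=0.15): straight line of the TCP; orientation=None keeps the orientation; speed is the mean speed in m/s.
- move_j(angles): joint-space move.
- move_gripper(opening, effort=None): finger opening in m; effort is the grip in N (None keeps the last); returns when the fingers have stopped.
- pause(seconds).
- inverse_kinematics(position, orientation): joint angles nearest the present ones, or None.
- read_camera(name): name is "scene" or "top" or "wrist"; returns the picture (420x560x3 uint8, red, green, blue); there is no depth.
- camera_params(name): a dict with "K" (3x3 intrinsics, pixels), "camera_from_world" (4x4, takes a point from world to camera coordinates). Camera axes: x right, y down, z forward; pixel columns grow to the right and rows downward; lengths in m; the calibration is good to about 2 mm. The wrist camera is an equidistant fisheye: a pixel r from the principal point sees the ray r / f radians off the axis. A picture is of the moment at which its call begins: read the wrist's pose just before it. camera_params takes no time and is no camera call; for the wrist camera it gives the pose at the moment of the call.
A pose or a line that the arm cannot do raises MotionError and nothing moves.
- sign_off(): hands the job in, once; it reports no verdict.
Trained networks look in the newest picture that a camera, given by its name, has taken for a name from the list of things; names that differ only in an ending like _2 or _b are one class to them, and where a whole thing is asked for, a point or a joint stands for the part that bears it (a point fixed in the world has none). Each returns a list of dicts, best first, with "confidence" (0 to 1); they miss things now and then, are a little off and sometimes report something else, mostly with a low value. They report only what shows in the picture. A call takes as long as a camera call. They do not tell look-alikes from the thing itself.
- look_for(camera, name): "at" ([column, row] in pixels, amid what is visible of it).
- tip_of(camera, name): "at" ([column, row] in pixels: a listed point, or the origin of a listed thing).
Readings, each from a call of its own:
- read_time_s(): time.
- read_qpos(): joint angles.
- read_joint_vel(): joint speeds.
- read_effort(): joint torques, N m.
- read_eef_pos(): TCP position.
- read_tcp_rot(): TCP orientation.
- read_ft_force(): force on the tool from outside, world axes, zero at the start.
- read_ft_torque(): the same for the moment, N m.
- read_finger_gap(): finger opening in m.
Only numpy, scipy, OpenCV 4.12 (cv2) and the standard library are available. Lean on these libraries where they do the work, as an engineer would, in place of code of your own. Each camera call takes 0.05 s, during which the arm holds its last target.

## Working session

There is one attempt and no reset: what is moved stays moved. The work goes in short steps, each a Python script; the robot and the scene stay as the last script left them, time stands still between calls to the robot, and variables do not carry over. Pictures are saved under pics/ and viewed, and the job is handed in when it is done.

```bash
ls; mkdir -p pics; python3 - <<'E'
from bench import *
import cv2,numpy as np
np.set_printoptions(precision=4,suppress=True)
for c in ["scene","top","wrist"]:
    im=read_camera(c); cv2.imwrite(f"pics/{c}0.png",im[:,:,::-1])
    p=camera_params(c); print(c,p["K"],p["camera_from_world"])
    for n in ["red_dish","yellow_dish","red_sphere","yellow_sphere","white_sphere_center","nest_board","red_dish_lug_a"]:
        f=look_for if n!="red_dish_lug_a" else tip_of
        print(n,[(np.round(d["at"]).tolist(),round(d["confidence"],2)) for d in f(c,n)])
print(read_time_s(),read_qpos(),read_eef_pos(),read_tcp_rot(),read_finger_gap())
E
```

```text
pics
scene [[416.8856   0.     279.5109]
 [  0.     416.8856 204.2167]
 [  0.       0.       1.    ]] [[ 0.8577  0.514   0.0147 -0.5174]
 [ 0.3465 -0.5565 -0.7552 -0.1651]
 [-0.38    0.6528 -0.6554  1.4471]
 [ 0.      0.      0.      1.    ]]
red_dish [([210.0, 284.0], 0.87)]
yellow_dish [([307.0, 164.0], 0.57), ([287.0, 219.0], 0.47)]
red_sphere [([264.0, 249.0], 0.65), ([288.0, 219.0], 0.44)]
yellow_sphere [([278.0, 196.0], 0.73), ([241.0, 197.0], 0.42)]
white_sphere_center [([303.0, 205.0], 0.69)]
nest_board [([277.0, 215.0], 0.8)]
red_dish_lug_a [([183.0, 299.0], 0.92), ([238.0, 266.0], 0.78)]
top [[432.8372   0.     278.3212]
 [  0.     432.8372 208.4299]
 [  0.       0.       1.    ]] [[ 0.0774 -0.997   0.0035 -0.022 ]
 [-0.9745 -0.0764 -0.2111  0.5964]
 [ 0.2107  0.013  -0.9775  1.1808]
 [ 0.      0.      0.      1.    ]]
red_dish [([388.0, 227.0], 0.95)]
yellow_dish [([202.0, 224.0], 0.9), ([267.0, 223.0], 0.58)]
red_sphere [([331.0, 200.0], 0.88), ([296.0, 200.0], 0.74)]
yellow_sphere [([270.0, 220.0], 0.67), ([278.0, 258.0], 0.46), ([247.0, 259.0], 0.45)]
white_sphere_center [([271.0, 194.0], 0.68)]
nest_board [([281.0, 214.0], 0.85)]
red_dish_lug_a [([414.0, 234.0], 0.9), ([359.0, 213.0], 0.63)]
wrist [[325.1923   0.     277.1402]
 [  0.     325.1923 204.3572]
 [  0.       0.       1.    ]] [[ 0.3829  0.9238  0.0001 -0.649 ]
 [ 0.8857 -0.3671  0.2843 -0.0377]
 [ 0.2626 -0.1088 -0.9587  0.3784]
 [ 0.      0.      0.      1.    ]]
red_dish []
yellow_dish [([137.0, 397.0], 0.62)]
red_sphere []
yellow_sphere []
white_sphere_center []
nest_board [([102.0, 410.0], 0.8)]
red_dish_lug_a []
1.2 [-1.2758  0.3829  0.0439  1.5979 -0.0179  1.1611 -0.0499] [0.2488 0.6005 0.2503] [ 0.1951  0.9808  0.     -0.    ] 0.08533931507410378
```

View pics/scene0.png

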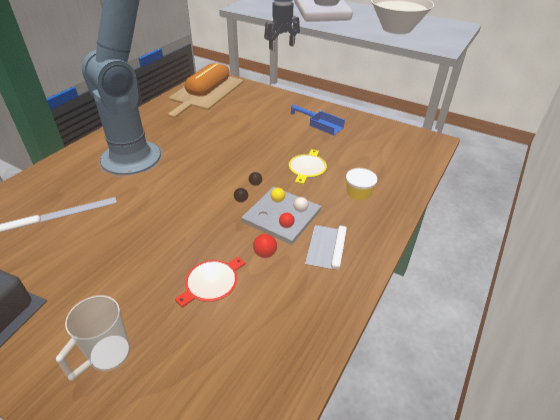

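View pics/top0.png

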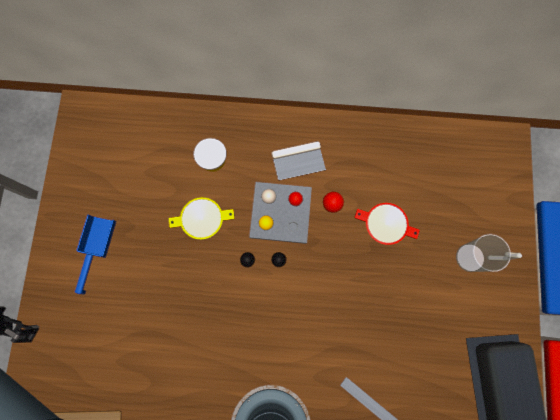

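```bash
python3 - <<'E'
import cv2,numpy as np
a=cv2.imread('pics/scene0.png')[140:340,150:350];b=cv2.imread('pics/top0.png')[130:290,160:440]
cv2.imwrite('pics/cs.png',cv2.resize(a,None,fx=3,fy=3,interpolation=2));cv2.imwrite('pics/ct.png',cv2.resize(b,None,fx=2.8,fy=2.8,interpolation=2))
E
```

```text
(no output)
```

View pics/cs.png

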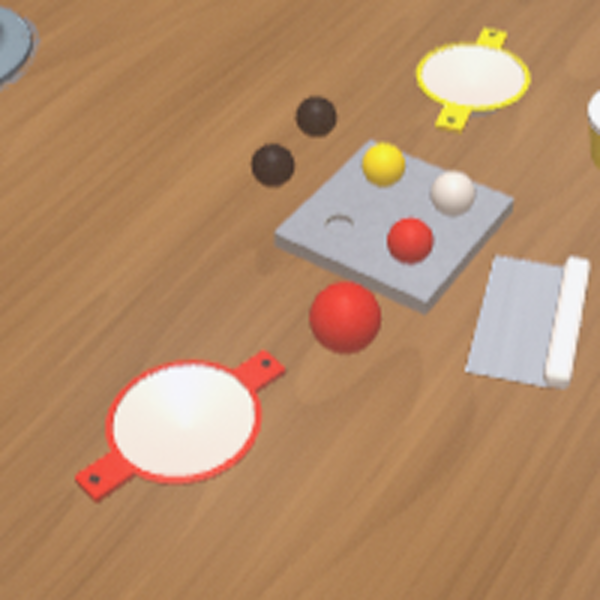

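View pics/ct.png

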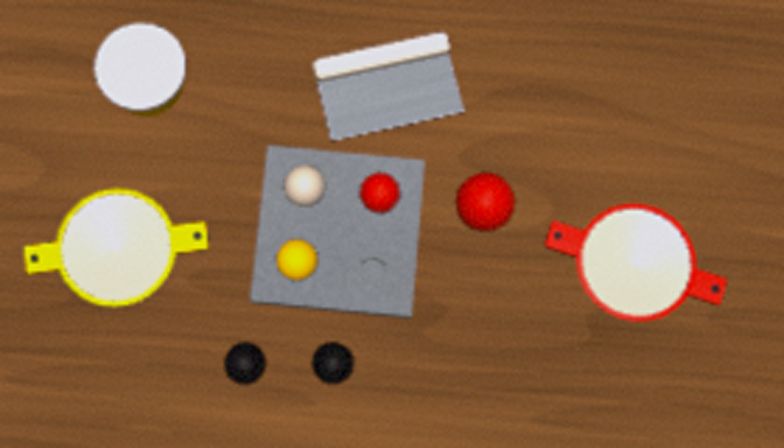

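The red candidates are the larger ball at scene (264,246) / top (333,202), loose on the bench, and the smaller ball at scene (287,219) / top (296,199), in a nest. The crops confirm that the smaller one, in the nest, is meant. The yellow sphere is at top (265,222). The black balls at (247,259) and (279,259) are decoys. Next I localise by segmentation in two views.

```bash
cat > h.py <<'E'
from bench import *
import cv2,numpy as np
from scipy.optimize import least_squares,minimize
from scipy.spatial.transform import Rotation as R
np.set_printoptions(precision=4,suppress=True)
def proj(p,P,fish=False):
    P=np.atleast_2d(P); c=P@p["camera_from_world"][:3,:3].T+p["camera_from_world"][:3,3]; K=p["K"]
    if fish:
        r=np.hypot(c[:,0],c[:,1]); th=np.arctan2(r,c[:,2]); s=th/np.maximum(r,1e-9)
        u=c[:,:2]*s[:,None]
    else: u=c[:,:2]/c[:,2:]
    return u*[K[0,0],K[1,1]]+[K[0,2],K[1,2]]
def mask(im,col):
    h=cv2.cvtColor(im,cv2.COLOR_RGB2HSV); H,S,V=h[...,0],h[...,1],h[...,2]
    if col=="red": m=((H<5)|(H>174))&(S>170)&(V>90)
    else: m=(H>22)&(H<34)&(S>150)&(V>100)
    return m.astype(np.uint8)
def blob(im,col,at):
    n,l,s,c=cv2.connectedComponentsWithStats(mask(im,col),connectivity=8)
    ok=[i for i in range(1,n) if s[i,4]>30]
    i=min(ok,key=lambda i:np.hypot(*(c[i]-at)))
    return (l==i).astype(np.uint8),c[i],s[i]
def filled(m):
    cs,_=cv2.findContours(m,cv2.RETR_EXTERNAL,cv2.CHAIN_APPROX_NONE)
    o=np.zeros_like(m); cv2.drawContours(o,cs,-1,1,-1); return o
def circ_sil(p,C,r,fish):  # silhouette of sphere
    cw=np.array(p["camera_from_world"]); cam=-cw[:3,:3].T@cw[:3,3]
    d=C-cam; D=np.linalg.norm(d); d/=D
    a=np.cross(d,[0,0,1.]); a/=np.linalg.norm(a); b=np.cross(d,a)
    t=np.linspace(0,2*np.pi,60,endpoint=False)[:,None]
    rr=r*np.sqrt(1-(r/D)**2); return proj(p,C-d*r*r/D+rr*(np.cos(t)*a+np.sin(t)*b),fish)
def sphere(views,x0,fit_r=False):
    # views: (params, mask, fish); match silhouette centroid (& area)
    def res(v):
        o=[]
        for p,m,f in views:
            q=circ_sil(p,v[:3],.022,f).astype(np.float32); M=cv2.moments(q.reshape(-1,1,2))
            k=cv2.moments(m,True); o+=[M["m10"]/M["m00"]-k["m10"]/k["m00"],M["m01"]/M["m00"]-k["m01"]/k["m00"]]
        return o
    s=least_squares(res,x0); return s.x,s.fun
def dish_pts(v):
    x,y,z,w=v; t=np.linspace(0,2*np.pi,80,endpoint=False)
    Rz=R.from_euler("z",w); out=[]
    disc=np.c_[.06*np.cos(t),.06*np.sin(t),0*t+.03]; out.append(disc)
    for s in(1,-1):
        for zz in (.021,.03): out.append(np.array([[.015,s*.04,zz],[.015,s*.096,zz],[-.015,s*.096,zz],[-.015,s*.04,zz]]))
    return [Rz.apply(a)+[x,y,z] for a in out]
def dish(views,v0,dz=True):
    S=8
    def cost(u):
        v=np.r_[v0]+np.r_[u]*[.01,.01,.01,.1]
        e=0
        for p,m,f in views:
            o=np.zeros((420*3,560*3),np.uint8)
            for k,a in enumerate(dish_pts(v)):
                q=(proj(p,a,f)+.5)*3-.5; q=np.round(q*16).astype(np.int32)
                cv2.fillConvexPoly(o,cv2.convexHull(q),1,cv2.LINE_8,4)
            o=cv2.resize(o.astype(np.float32),(560,420),interpolation=cv2.INTER_AREA)
            e+=np.abs(o-m).sum()/m.sum()
        return e
    b=minimize(cost,[0]*4,method="Nelder-Mead",options=dict(initial_simplex=np.vstack([np.zeros(4),np.eye(4)]),maxiter=400,xatol=1e-3,fatol=1e-5))
    b=minimize(cost,b.x,method="Nelder-Mead",options=dict(initial_simplex=b.x+np.vstack([np.zeros(4),.4*np.eye(4)]),maxiter=400))
    return np.r_[v0]+b.x*[.01,.01,.01,.1],b.fun
def ray(p,uv,z):
    K=p["K"];T=np.array(p["camera_from_world"]); d=T[:3,:3].T@np.array([(uv[0]-K[0,2])/K[0,0],(uv[1]-K[1,2])/K[1,1],1]); c=-T[:3,:3].T@T[:3,3]
    return c+d*(z-c[2])/d[2]
def rd(n): return cv2.imread(n)[:,:,::-1].copy()
E
cat > loc.py <<'E'
from h import *
T,S=rd("pics/top0.png"),rd("pics/scene0.png"); pt,ps=camera_params("top"),camera_params("scene")
for col,t,s in [("red",(296,199),(287,219)),("yellow",(265,222),(278,195)),("red",(333,202),(264,246))]:
    mt,ct,st=blob(T,col,t);ms,cs,ss=blob(S,col,s)
    print(col,ct,st[4],cs,ss[4],*sphere([(pt,mt,0),(ps,ms,0)],ray(pt,t,.035)))
for col,t,s,w in [("red",(388,223),(210,281),-.2),("yellow",(202,218),(307,165),.1)]:
    mt=filled(blob(T,col,t)[0]);ms=filled(blob(S,col,s)[0])
    x=ray(pt,t,.03); v0=[x[0],x[1],0,w]
    print(col,mt.sum(),ms.sum(),v0)
    for vs in ([(pt,mt,0),(ps,ms,0)],[(pt,mt,0)]): print(*dish(vs,v0))
E
python3 loc.py
```

```text
red [295.0909 198.1818] 143 [286.2823 218.2903] 124 [ 0.6372 -0.0218  0.0376] [-0.101  -0.179  -0.1812  0.0253]
yellow [265.4593 221.963 ] 135 [277.3182 193.6742] 132 [0.5592 0.0593 0.0361] [-0.033  -0.0542 -0.0866  0.0043]
red [332.8669 201.5728] 323 [264.5442 243.8917] 351 [ 0.6366 -0.1339  0.0341] [-0.1125 -0.2019 -0.1734  0.0338]
red 1607 224 [np.float64(0.5851009942439429), np.float64(-0.2995196324492737), 0, -0.2]
[ 0.581  -0.2968 -0.005  -0.2226] 7.6698615879299945
[ 0.5834 -0.2938  0.0073 -0.2596] 0.062020326150301903
yellow 1694 155 [np.float64(0.5573332516974072), np.float64(0.24632207041904727), 0, 0.1]
[ 0.5576  0.2543 -0.0136  0.1812] 4.424470553318408
[0.5479 0.2391 0.0557 0.2208] 0.05667060212514758
```

```bash
cat > loc2.py <<'E'
from h import *
T,S=rd("pics/top0.png"),rd("pics/scene0.png"); pt,ps=camera_params("top"),camera_params("scene")
def seg(im,col,at,rr=50):
    h=cv2.cvtColor(im,cv2.COLOR_RGB2HSV); H,Sa,V=[h[...,i].astype(int) for i in range(3)]
    m=(((H<6)|(H>172))&(Sa>110)&(V>80)) if col=="red" else ((H>20)&(H<36)&(Sa>100)&(V>120))
    w=(V>175)&(Sa<75)
    m=(m|w).astype(np.uint8); k=np.zeros_like(m); cv2.circle(k,at,rr,1,-1); m&=k
    n,l,s,c=cv2.connectedComponentsWithStats(m); i=min([i for i in range(1,n) if s[i,4]>300],key=lambda i:np.hypot(*(c[i]-at)))
    return filled((l==i).astype(np.uint8))
if __name__=="__main__":
  for col,t,s,w in [("red",(388,223),(210,281),-.25),("yellow",(202,218),(307,165),.15)]:
    mt=seg(T,col,t,42);ms=seg(S,col,s,42)
    x=ray(pt,t,.03); v0=[x[0],x[1],0,w]
    print(col,mt.sum(),ms.sum())
    for vs in ([(pt,mt,0),(ps,ms,0)],[(pt,mt,0)],[(ps,ms,0)]): print(*dish(vs,v0))
E
python3 loc2.py
```

```text
red 1637 1979
[ 0.5858 -0.2966 -0.0026 -0.2625] 0.1513189391238549
[ 0.5835 -0.2948  0.0069 -0.262 ] 0.06264847724555685
[ 0.5887 -0.2993  0.0027 -0.2691] 0.07742406720763327
yellow 1725 826
[ 0.5591  0.2501 -0.0016  0.2194] 0.19695671557827943
[0.5463 0.2376 0.0651 0.2169] 0.05378422391587409
[0.561  0.2473 0.0009 0.2147] 0.09631423396002005
```

```bash
cat >> h.py <<'E'
def down(a): return (R.from_euler("z",a)*R.from_euler("x",np.pi)).as_quat()
# tool x axis heads at world angle a; jaw (y) along a-90deg
E
python3 - <<'E'
from h import *
D=np.pi/180
P=dict(yel=((.559,.059,.041),(0,180)),ydish=((.56,.249,.05),(0,180)),ydish2=((.56,.249,.05),(90,-90)),red=((.637,-.022,.041),(90,-90)),
 rdish=((.587,-.297,.05),(90,-90)),lugb=((.566,-.374,.0255),(-105,75)),fin=((.507,-.297,.175),(180,0)),
 luga=((.608,-.22,.0255),(-105,75)),fina=((.507,-.297,.175),(0,180)))
for k,(p,an) in P.items():
    for a in an:
        for z in (p[2],.2): print(k,a,z,inverse_kinematics(np.array([p[0],p[1],z]),down(a*D)))
E
```

```text
yel 0 0.041 [-0.683   0.5778  0.6152  1.9687 -0.4842  0.744  -1.3501]
yel 0 0.2 [-0.8366  0.3412  0.7853  1.89   -0.2807  1.0235 -1.5027]
yel 180 0.041 [-0.4454  0.5147  0.3196  1.9578 -0.2409  0.7055  1.5907]
yel 180 0.2 [-0.5772  0.287   0.4651  1.8794 -0.1506  1.0094  1.5228]
ydish 0 0.05 [-0.9311  0.6262  0.5676  1.8393 -0.4513  0.8073 -1.7017]
ydish 0 0.2 [-0.9992  0.4185  0.6454  1.7626 -0.2847  1.0554 -1.8242]
ydish 180 0.05 [-0.6276  0.56    0.177   1.8243 -0.1349  0.7689  1.1908]
ydish 180 0.2 [-0.6697  0.3652  0.2258  1.7468 -0.0928  1.04    1.1596]
ydish2 90 0.05 [-0.8293  0.5939  0.4335  1.8345 -0.3385  0.7866 -0.2193]
ydish2 90 0.2 [-0.8593  0.3864  0.4631  1.7562 -0.1959  1.0447 -0.3268]
ydish2 -90 0.05 [-0.4057  0.5575 -0.0997  1.8125  0.0753  0.7752  2.5974]
ydish2 -90 0.2 [-0.4811  0.3621 -0.0057  1.7371  0.0023  1.0424  2.654 ]
red 90 0.041 [-0.5022  0.6965  0.6214  1.78   -0.5269  0.8372  0.3714]
red 90 0.2 [-0.561   0.4807  0.6933  1.702  -0.3411  1.083   0.2387]
red -90 0.041 [-0.8879  1.2337  1.3584  1.7955 -1.278   1.2998 -2.3105]
red -90 0.2 [-0.91    0.8816  
[... 771 characters left out ...]
 [-0.1699  0.4362  0.7814  1.8488 -0.3605  1.0037 -0.8086]
fin 0 0.2 [-0.2489  0.4322  0.8855  1.8318 -0.3813  1.0581 -0.7877]
luga -105 0.0255 [-0.5622  1.279   1.357   1.7738 -1.319   1.3109 -2.2564]
luga -105 0.2 [-0.5818  0.8998  1.3699  1.6916 -0.9085  1.3386 -2.444 ]
luga 75 0.0255 [-0.2812  0.7961  0.7654  1.7627 -0.6996  0.8772  0.5423]
luga 75 0.2 [-0.4521  0.6378  1.0328  1.6871 -0.5907  1.1634  0.4778]
fina 0 0.175 [-0.1699  0.4362  0.7814  1.8488 -0.3605  1.0037 -0.8086]
fina 0 0.2 [-0.2489  0.4322  0.8855  1.8318 -0.3813  1.0581 -0.7877]
fina 180 0.175 [-0.3711  0.5751  1.0864  1.8559 -0.5804  1.0711  2.5148]
fina 180 0.2 [-0.4065  0.56    1.1384  1.8371 -0.5661  1.1178  2.5075]
```

```bash
cat > s1.py <<'E'
from h import *
t0=read_time_s()
move_ptp([.585,.059,.22],down(np.pi))
print(read_time_s()-t0,read_eef_pos(),read_ft_force())
p=camera_params("wrist"); im=read_camera("wrist"); cv2.imwrite("pics/w1.png",im[:,:,::-1])
np.savez("w1.npz",K=p["K"],camera_from_world=p["camera_from_world"])
for n in ["yellow_sphere","red_sphere","yellow_dish"]: print(n,[(np.round(d["at"],1).tolist(),round(d["confidence"],2)) for d in look_for("wrist",n)])
print(proj(p,[[.559,.059,.035],[.637,-.022,.035],[.56,.249,.03],[.587,-.297,.03]],True))
E
python3 s1.py
```

```text
2.2750000000000004 [0.585  0.0607 0.22  ] [ 0.7174 -0.0189  0.3466]
yellow_sphere [([321.2, 51.0], 0.98), ([274.9, 162.7], 0.91), ([227.6, 53.3], 0.67)]
red_sphere [([199.2, 236.8], 0.95), ([100.9, 231.0], 0.84)]
yellow_dish [([445.6, 164.5], 0.7)]
[[276.7198 158.647 ]
 [198.7014 234.1236]
 [453.0275 163.7944]
 [  4.9012 189.8632]]
```

View pics/w1.png

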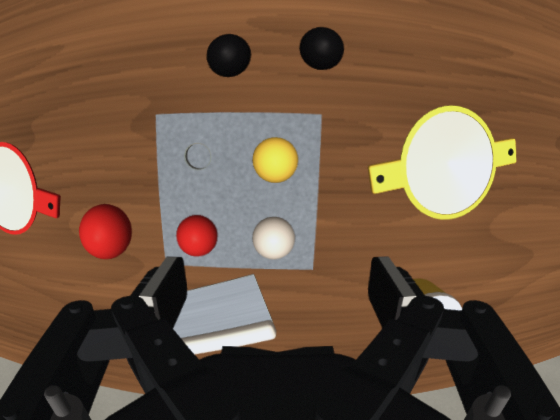

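Wrist view: yellow sphere at (275,160), red at (197,236), white at (274,238), yellow dish at (449,162). Everything matches the predicted positions; the larger red ball is at (105,231).

```bash
cat > s2.py <<'E'
from h import *
from loc2 import seg,T,S,pt,ps
p=dict(np.load("w1.npz")); W=rd("pics/w1.png")
for col,w,t,s,x in [("red",(197,236),(296,199),(287,219),[.637,-.022,.035]),("yellow",(275,160),(265,222),(278,195),[.559,.059,.035])]:
    mw,cw,sw=blob(W,col,w); mt=blob(T,col,t)[0]; ms=blob(S,col,s)[0]
    print(col,cw,sw,*sphere([(p,mw,1),(pt,mt,0),(ps,ms,0)],x),*sphere([(p,mw,1),(pt,mt,0)],x))
mw=seg(W,"yellow",(449,162),75); mt=seg(T,"yellow",(202,218),42); ms=seg(S,"yellow",(307,165),42)
for vs in ([(p,mw,1),(pt,mt,0),(ps,ms,0)],[(p,mw,1),(pt,mt,0)],[(p,mw,1)]): print(*dish(vs,[.56,.249,0,.217]))
E
python3 s2.py
```

```text
red [196.1015 235.655 ] [ 177  216   40   40 1232] [ 0.6369 -0.0234  0.0395] [ 0.2643  0.0227  0.4806 -0.2193 -0.5281 -0.1634] [ 0.6345 -0.0221  0.0455] [0.0176 0.0192 0.0493 0.0688]
yellow [275.0637 159.8863] [ 257  142   37   37 1020] [0.5598 0.0576 0.0376] [ 0.1285 -0.0367  0.5532 -0.3081 -0.1999 -0.0024] [0.5572 0.0576 0.0535] [ 0.066  -0.1861  0.333  -0.4379]
[0.5592 0.2494 0.0001 0.2216] 0.3112040685347756
[0.5579 0.2458 0.0066 0.2199] 0.1969858429439773
[0.5576 0.2387 0.0148 0.2152] 0.07740879337999647
```

```bash
cat > s3.py <<'E'
from h import *
q=down(np.pi)
movel([.559,.058,.10],q,speed=.15)
print(read_eef_pos(),read_ft_force())
movel([.559,.058,.041],q,speed=.06)
print(read_eef_pos(),read_ft_force())
move_gripper(.0,25)
print(read_finger_gap(),read_ft_force())
movel([.559,.058,.12],q,speed=.10)
print(read_finger_gap(),read_ft_force(),read_time_s())
p=camera_params("wrist"); im=read_camera("wrist"); cv2.imwrite("pics/w2.png",im[:,:,::-1])
E
python3 s3.py
```

```text
[0.5601 0.058  0.1009] [0.4814 0.4718 0.9562]
[0.5595 0.058  0.0414] [-0.4971 -0.0335 -0.3012]
0.04230146859292429 [-1.157   0.6025  2.5148]
0.04210972560671606 [ 0.1168  0.7667 -0.5491] 7.1833
```

View pics/w2.png

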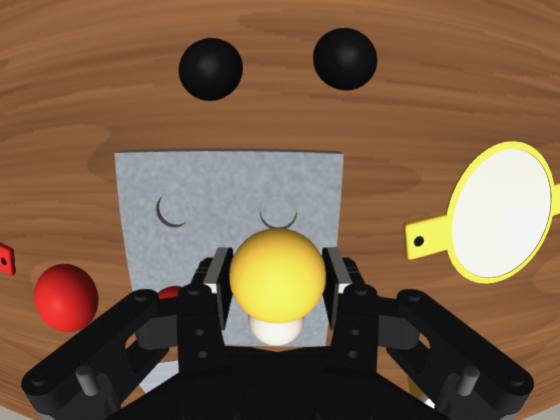

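The yellow sphere is held with a 42 mm gap, and its nest at (277,212) is now empty. The white sphere is undisturbed behind it. Next: carry it over the yellow dish and set it down.

```bash
cat > s4.py <<'E'
from h import *
q=down(np.pi)
W=rd("pics/w2.png"); 
p=camera_params("wrist"); m,c,s=blob(W,"yellow",(278,276)); print(s,c)
m=filled(m)
tcp=read_eef_pos()
best=None
def cost(v):
    o=np.zeros((420,560),np.uint8); qq=np.round(circ_sil(p,v,.022,True)*16).astype(np.int32); cv2.fillConvexPoly(o,qq,1,8,4); return np.abs(o.astype(int)-m).sum()
b=minimize(cost,tcp,method="Nelder-Mead",options=dict(initial_simplex=tcp+np.vstack([np.zeros(3),.006*np.eye(3)])))
print("sphere-tcp",b.x-tcp,b.fun,m.sum())
movel([.559,.248,.13],q,speed=.15)
print(read_eef_pos(),read_finger_gap(),read_ft_force())
p=camera_params("wrist"); im=read_camera("wrist"); cv2.imwrite("pics/w3.png",im[:,:,::-1])
np.savez("w3.npz",K=p["K"],camera_from_world=p["camera_from_world"])
E
python3 s4.py
```

```text
[ 235  247   86   76 4308] [277.5991 283.2319]
sphere-tcp [ 0.0206 -0.0013 -0.0325] 356.0 5145
[0.5593 0.2462 0.1299] 0.04229934207856372 [-0.1713 -0.2205 -1.3791]
```

View pics/w3.png

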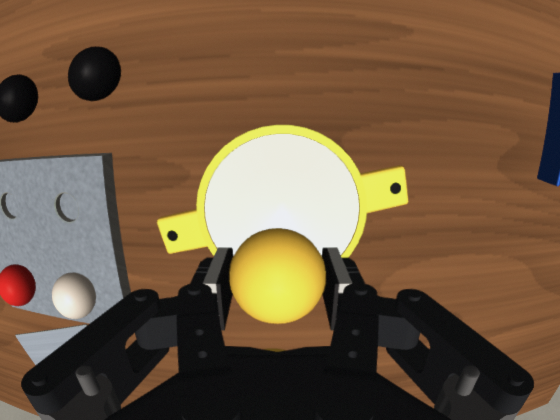

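```bash
cat > s5.py <<'E'
from h import *
q=down(np.pi)
p=camera_params("wrist");T=np.array(p["camera_from_world"]);f=p["K"][0,0]
def world(c): return T[:3,:3].T@(c-T[:3,3])
d=np.array([278-p["K"][0,2],275.5-p["K"][1,2]])/f; th=np.hypot(*d); D=.022/np.sin(48/f)
sp=world(D*np.r_[np.sin(th)*d/th,np.cos(th)]); print("pos",read_eef_pos(),"sphere-tcp",sp-read_eef_pos())
# lug holes at z~.03
for uv in [(172,236),(396,188)]:
    d=np.array([uv[0]-p["K"][0,2],uv[1]-p["K"][1,2]])/f; th=np.hypot(*d); r=np.r_[np.sin(th)*d/th,np.cos(th)]
    w=T[:3,:3].T@r; c=-T[:3,:3].T@T[:3,3]; print(c+w*(.03-c[2])/w[2])
E
python3 s5.py
```

```text
pos [0.5593 0.2461 0.1299] sphere-tcp [ 0.0008 -0.0009 -0.0075]
[0.5788 0.1639 0.03  ]
[0.5412 0.3325 0.03  ]
```

```bash
cat > s6.py <<'E'
from h import *
q=down(np.pi)
y=.2492
movel([.5592,y,.075],q,speed=.08)
f0=read_ft_force()
for z in (.052,.049,.047,.0455,.0445):
    movel([.5592,y,z],q,speed=.04)
    f=read_ft_force(); print(z,read_eef_pos(),f-f0)
    if f[2]-f0[2]>2.5: break
move_gripper(.050); print(read_finger_gap())
pause(.2)
movel([.5592,y,.11],q,speed=.08)
im=read_camera("wrist"); cv2.imwrite("pics/w4.png",im[:,:,::-1]); print(read_time_s(),read_ft_force())
E
python3 s6.py
```

```text
0.052 [0.5593 0.2492 0.0519] [ 0.8526 -0.433   0.4279]
0.049 [0.5591 0.2492 0.0489] [-0.0561 -0.1091 -0.2139]
0.047 [0.559  0.2492 0.0469] [-0.4481  0.058  -0.5584]
0.0455 [0.5591 0.2492 0.0454] [-0.4215 -0.5577  0.1042]
0.0445 [0.5591 0.2492 0.0444] [0.5204 0.4762 0.5898]
0.04972166548994376
12.725 [ 0.7766 -0.4092  0.5908]
```

View pics/w4.png

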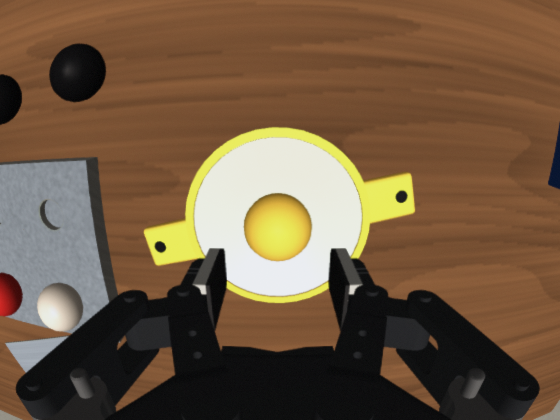

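The yellow sphere rests in the middle of its dish at (278,228). Next is the red sphere.

```bash
cat > s7.py <<'E'
from h import *
q=down(np.pi/2)
movel([.5592,.2492,.15],down(np.pi),speed=.15)
move_ptp([.637,-.035,.15],q); move_gripper(.07)
p=camera_params("wrist"); im=read_camera("wrist"); cv2.imwrite("pics/w5.png",im[:,:,::-1]); print(read_time_s(),read_eef_pos())
np.savez("w5.npz",K=p["K"],camera_from_world=p["camera_from_world"])
print(proj(p,[.637,-.022,.035],True),[(np.round(d["at"],1).tolist(),round(d["confidence"],2)) for d in look_for("wrist","red_sphere")])
E
python3 s7.py
```

```text
14.6583 [ 0.6371 -0.0342  0.15  ]
[[276.4868 189.9224]] [([278.4, 194.7], 0.96)]
```

View pics/w5.png

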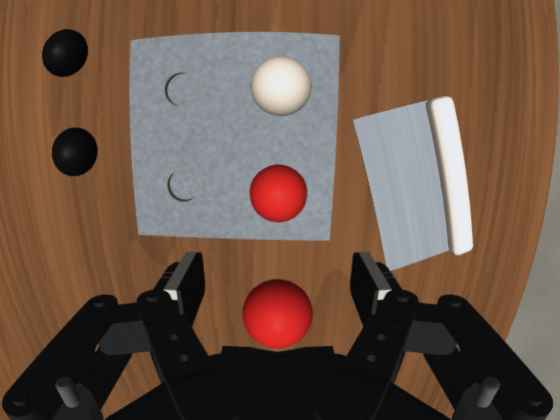

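Red sphere at (278,193), the larger ball at (277,313), white at (281,86). Picking the nested one.

```bash
cat > s8.py <<'E'
from h import *
q=down(np.pi/2)
x,y=.6378,-.0232
movel([x,y,.10],q,speed=.12)
movel([x,y,.041],q,speed=.06)
print(read_eef_pos(),read_ft_force())
move_gripper(.0,25)
print(read_finger_gap(),read_ft_force())
movel([x,y,.14],q,speed=.12)
print(read_finger_gap(),read_ft_force())
movel([.587,-.297,.14],q,speed=.17)
p=camera_params("wrist"); im=read_camera("wrist"); cv2.imwrite("pics/w6.png",im[:,:,::-1]); print(read_time_s(),read_eef_pos(),read_finger_gap())
np.savez("w6.npz",K=p["K"],camera_from_world=p["camera_from_world"])
read_camera("top"); 
E
python3 s8.py
```

```text
[ 0.6383 -0.0233  0.0415] [0.3021 0.5784 0.5046]
0.04226602688747591 [-0.874  -0.7764  2.3416]
0.04262833183231228 [-0.461  -0.0941 -0.8147]
19.5833 [ 0.5877 -0.2954  0.1398] 0.04242877930799307
```

View pics/w6.png

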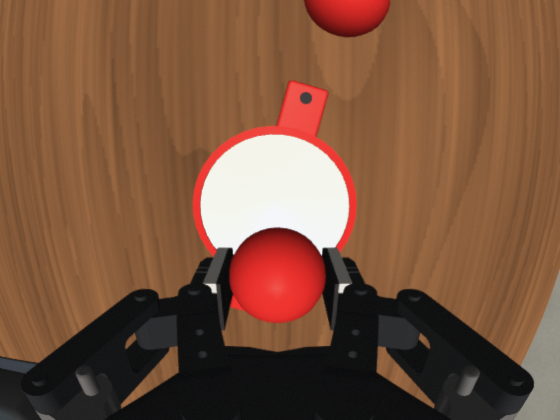

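```bash
cat > fitrim.py <<'E'
from h import *
def rayw(p,uv,z):
    K=p["K"];T=np.array(p["camera_from_world"]);d=(np.array(uv,float)-[K[0,2],K[1,2]])/K[0,0]; th=np.hypot(*d); w=T[:3,:3].T@np.r_[np.sin(th)*d/th,np.cos(th)]; c=-T[:3,:3].T@T[:3,3]; return c+w*(z-c[2])/w[2]
def rim(fn,npz,c0,col="red"):
    W=rd(fn); p=dict(np.load(npz)); h=cv2.cvtColor(W,cv2.COLOR_RGB2HSV)
    wh=(h[...,1]<75)&(h[...,2]>150); rm=mask(W,col).astype(bool)
    pts=[]
    for a in np.arange(0,360,4):   # outermost red pixel before wood, after white
        d=np.array([np.cos(a*np.pi/180),np.sin(a*np.pi/180)]); last=None; 
        r=60
        while r<100:
            u=np.round(c0+d*r).astype(int)
            if not(0<=u[0]<560 and 0<=u[1]<420): break
            if rm[u[1],u[0]]: last=r
            elif last: break
            r+=.25
        if last and 70<last<92: pts.append(rayw(p,c0+d*(last+.3),.03)[:2])
    pts=np.array(pts)
    s=least_squares(lambda v:np.hypot(*(pts-v[:2]).T)-v[2],[*pts.mean(0),.06],loss="soft_l1",f_scale=.001)
    return s.x,len(pts),np.sqrt(np.mean(s.fun**2))
if __name__=="__main__":
    print(rim("pics/w6.png","w6.npz",np.array([275,205])))
    p=dict(np.load("w6.npz")); print("hole a",rayw(p,(306,98),.03))
E
python3 fitrim.py
```

```text
(array([ 0.5859, -0.2978,  0.0629]), 63, np.float64(0.00232714423065026))
hole a [ 0.6084 -0.215   0.03  ]
```

```bash
cat > s9.py <<'E'
from h import *
q=down(np.pi/2)
x,y=.586,-.2973
movel([x,y,.075],q,speed=.08)
f0=read_ft_force()
for z in (.050,.047,.0455,.0445):
    movel([x,y,z],q,speed=.04)
    f=read_ft_force(); print(z,read_eef_pos(),f-f0)
    if f[2]-f0[2]>2.5: break
move_gripper(.050); print(read_finger_gap())
pause(.2)
movel([x,y,.12],q,speed=.09)
p=camera_params("wrist"); im=read_camera("wrist"); cv2.imwrite("pics/w7.png",im[:,:,::-1]); print(read_time_s(),read_ft_force())
np.savez("w7.npz",K=p["K"],camera_from_world=p["camera_from_world"])
E
python3 s9.py
```

```text
0.05 [ 0.586  -0.2974  0.05  ] [ 0.059  -0.8663 -0.692 ]
0.047 [ 0.586  -0.2972  0.047 ] [ 0.4672  0.2242 -1.3954]
0.0455 [ 0.586  -0.2972  0.0454] [ 1.5209 -0.5527 -1.6724]
0.0445 [ 0.586  -0.2973  0.0445] [ 0.9362 -0.4972 -1.6941]
0.05018182896536543
23.6083 [0.238  0.1081 0.2033]
```

View pics/w7.png

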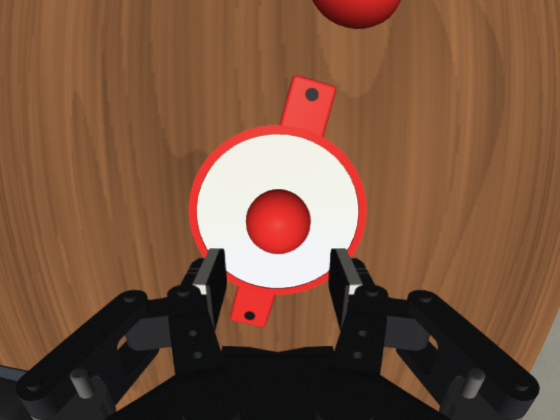

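```bash
cat > s10.py <<'E'
from h import *
from fitrim import rayw
p=dict(np.load("w7.npz")); A=rayw(p,(311.8,94.5),.030); B=rayw(p,(249.8,315.3),.030)
d=(A-B)[:2]; th=np.arctan2(d[1],d[0]); c=(A+B)[:2]/2; print(A,B,np.hypot(*d),"yaw",th-np.pi/2,c)
c=(c+[.586,-.2975])/2
u=np.r_[np.cos(th),np.sin(th)]; g=c-.080*u
np.savez("g.npz",c=c,th=th,g=g); q=down(th); print(g,th)
pos=read_eef_pos(); movel([pos[0],pos[1],.15],speed=.2)
move_ptp([*g,.13],q); move_gripper(.06)
p=camera_params("wrist"); im=read_camera("wrist"); cv2.imwrite("pics/w8.png",im[:,:,::-1]); print(read_time_s(),read_eef_pos(),read_ft_force(),read_ft_torque())
np.savez("w8.npz",K=p["K"],camera_from_world=p["camera_from_world"])
print(proj(p,[[*c,.03],[*(c+.0862*u),.03],[*g,.03]],True))
E
python3 s10.py
```

```text
[ 0.6082 -0.215   0.03  ] [ 0.5641 -0.3807  0.03  ] 0.17148593629747164 yaw -0.2598658282054558 [ 0.5862 -0.2978]
[ 0.5655 -0.375 ] 1.3109304985894408
24.65 [ 0.5667 -0.3734  0.13  ] [-0.3661 -0.1542  0.2937] [ 0.0049  0.0451 -0.0057]
[[275.2479 101.0186]
 [275.6366 -17.4099]
 [275.0569 214.0695]]
```

View pics/w8.png

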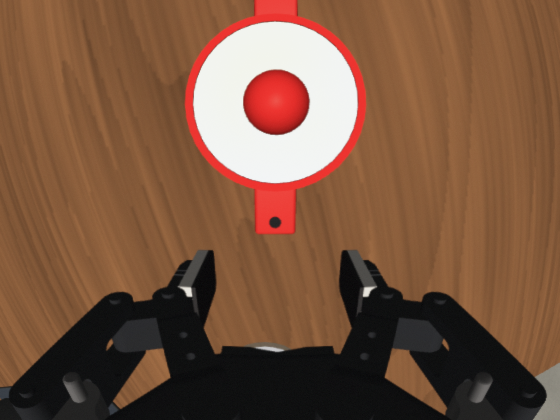

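The lug is centred and aligned: hole at (275,222), sphere in the middle at (276,102). Gripping lug b.

```bash
cat > s11.py <<'E'
from h import *
G=np.load("g.npz"); g=G["g"]; q=down(float(G["th"]))
print(ray(camera_params("top"),(471,258),0))
movel([*g,.06],q,speed=.10)
movel([*g,.024],q,speed=.05); pause(.2)
print(read_eef_pos(),read_ft_force())
move_gripper(0,100); pause(.2)
print(read_finger_gap(),read_ft_force(),read_ft_torque(),read_time_s())
p=camera_params("wrist"); im=read_camera("wrist"); cv2.imwrite("pics/w9.png",im[:,:,::-1]); np.savez("w9.npz",K=p["K"],camera_from_world=p["camera_from_world"])
E
python3 s11.py
```

```text
[ 0.5051 -0.5544  0.    ]
[ 0.5658 -0.3752  0.0245] [-0.3613 -0.3615  0.415 ]
0.028191777338398047 [-0.5823 -0.0463  3.0112] [0.2216 0.2019 0.0516] 27.1583
```

View pics/w9.png

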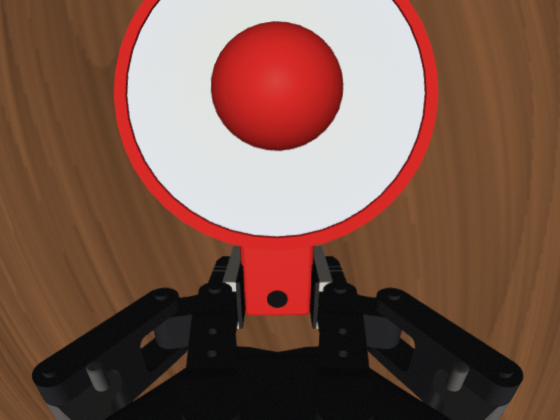

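```bash
cat > s12.py <<'E'
from h import *
G=np.load("g.npz"); g=G["g"]; q=down(float(G["th"]))
movel([*g,.054],q,speed=.03); pause(.3)
print(read_eef_pos(),read_finger_gap(),read_ft_force(),read_ft_torque(),read_time_s())
p=camera_params("wrist"); im=read_camera("wrist"); cv2.imwrite("pics/w10.png",im[:,:,::-1]); np.savez("w10.npz",K=p["K"],camera_from_world=p["camera_from_world"])
im=read_camera("scene"); cv2.imwrite("pics/s10.png",cv2.resize(im[170:370,100:350,::-1],None,fx=3,fy=3,interpolation=2))
E
python3 s12.py
```

```text
[ 0.5655 -0.3749  0.0538] 0.02800408264449585 [-0.2396  0.5618 -1.5778] [-0.1972 -0.0209 -0.0688] 28.6583
```

View pics/w10.png

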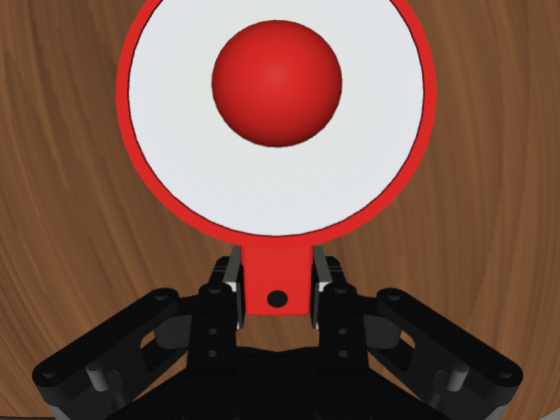

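View pics/s10.png

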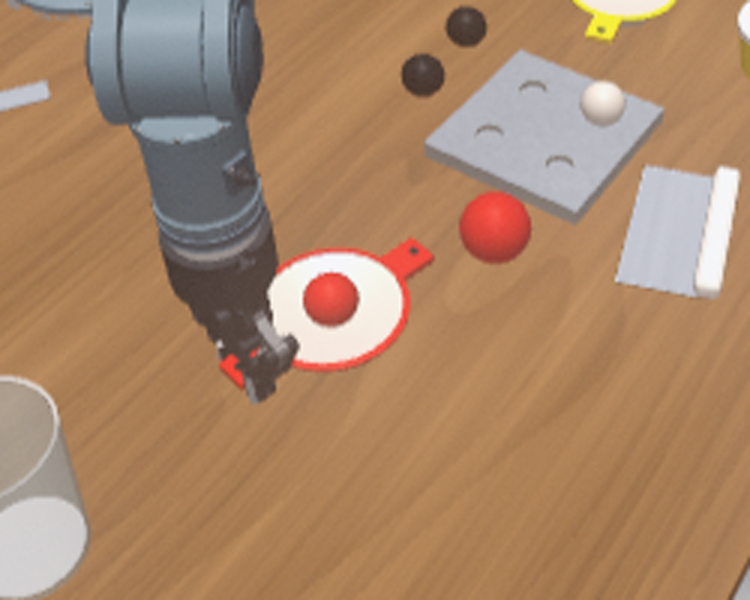

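```bash
cat > tilt.py <<'E'
from h import *
from fitrim import rayw
p9=dict(np.load("w9.npz")); G=np.load("g.npz"); 
def edge(fn):
    W=rd(fn); h=cv2.cvtColor(W,cv2.COLOR_RGB2HSV); wh=((h[...,1]<75)&(h[...,2]>150)).astype(np.uint8)
    n,l,s,c=cv2.connectedComponentsWithStats(wh); i=1+np.argmax(s[1:,4]); m=filled((l==i).astype(np.uint8))
    cs,_=cv2.findContours(m,cv2.RETR_EXTERNAL,cv2.CHAIN_APPROX_NONE); q=max(cs,key=len)[:,0].astype(float)
    return q[(q[:,1]>4)],cv2.moments(mask(W,"red")*0+blob(W,"red",(277,85))[0],True)
def model(v,pitch,roll=0):  # dish inner rim circle in w9 world frame, rotated about gripped lug
    x,y,r,z=v; u=np.r_[np.cos(G["th"]),np.sin(G["th"]),0]; a=np.r_[u[1],-u[0],0]
    t=np.linspace(0,2*np.pi,400,endpoint=False); P=np.c_[x+r*np.cos(t),y+r*np.sin(t),0*t+z]
    o=np.r_[G["g"],.0255]
    return proj(p9,(R.from_rotvec(a*pitch)*R.from_rotvec(u*roll)).apply(P-o)+o,True)
from scipy.spatial import cKDTree
def res(e,v,pt,ro): 
    m=model(v,pt,ro); return cKDTree(m).query(e)[0]*1.0
def sres(e,v,pt,ro):
    m=model(v,pt,ro); d,i=cKDTree(m).query(e); n=m-m.mean(0); n/=np.linalg.norm(n,axis=1)[:,None]
    return np.sum((e-m[i])*n[i],1)
e9,_=edge("pics/w9.png")
cal=least_squares(lambda v:np.r_[sres(e9,[v[0],v[1],v[2],.03],0,0)],[*G["c"],.056])
v9=[*cal.x,.03]
def tilt(fn):
    e,_=edge(fn); s=least_squares(lambda k:sres(e,v9,*k),[0,0],x_scale=.01,diff_step=1e-3,loss="soft_l1")
    return np.degrees(s.x),np.sqrt(np.mean(s.fun**2))
if __name__=="__main__":
    import sys
    print(v9,np.sqrt(np.mean(cal.fun**2)))
    for f in sys.argv[1:]: print(f,tilt(f))
    for f in ["pics/w9.png"]+sys.argv[1:]:
        W=rd(f); m=mask(W,"red"); k=cv2.connectedComponentsWithStats(m); print(f,[ (k[3][i],k[2][i]) for i in range(1,k[0]) if k[2][i,4]>3000])
E
python3 tilt.py pics/w9.png pics/w10.png
```

```text
[np.float64(0.5859972767406336), np.float64(-0.2978155464062362), np.float64(0.05635458813849373), 0.03] 0.3041468952831656
pics/w9.png (array([-0.    , -0.0001]), np.float64(0.3041469854739242))
pics/w10.png (array([-1.0257, -0.0697]), np.float64(0.29408463864765366))
pics/w9.png [(array([276.2189, 191.5207]), array([  114,     0,   324,   316, 12999], dtype=int32)), (array([276.5424,  85.4835]), array([  212,    22,   130,   128, 13049], dtype=int32))]
pics/w9.png [(array([276.2189, 191.5207]), array([  114,     0,   324,   316, 12999], dtype=int32)), (array([276.5424,  85.4835]), array([  212,    22,   130,   128, 13049], dtype=int32))]
pics/w10.png [(array([276.3185, 191.9606]), array([  115,     0,   322,   316, 12980], dtype=int32)), (array([276.4334,  82.9679]), array([  212,    21,   129,   125, 12706], dtype=int32))]
```

```bash
python3 - <<'E'
from h import *
r=R.from_quat(read_tcp_rot()).as_matrix(); print(r)
print(read_ft_torque(),read_ft_force(),read_time_s())
E
```

```text
[[ 0.257   0.9664 -0.0001]
 [ 0.9664 -0.257   0.    ]
 [ 0.     -0.0001 -1.    ]]
[-0.1855  0.0296  0.0072] [-0.438   0.6455 -1.7695] 28.7583
```

The dish sags about 1°. I'll pitch the tool up to level it while lifting, and use full grip.

```bash
cat > s13.py <<'E'
from h import *
G=np.load("g.npz"); g=G["g"]; th=float(G["th"])
def pose(th,pitch):
    u=np.r_[np.cos(th),np.sin(th),0]; a=np.r_[u[1],-u[0],0]
    return (R.from_rotvec(a*np.radians(pitch))*R.from_quat(down(th))).as_quat()
if __name__=="__main__":
    move_gripper(0,120)
    movel([*g,.064],pose(th,1.05),speed=.015)
    movel([*g,.174],pose(th,1.05),speed=.05); pause(.3)
    print(read_eef_pos(),read_finger_gap(),read_ft_force(),read_ft_torque(),read_time_s())
    p=camera_params("wrist"); im=read_camera("wrist"); cv2.imwrite("pics/w11.png",im[:,:,::-1]); np.savez("w11.npz",K=p["K"],camera_from_world=p["camera_from_world"])
    im=read_camera("scene"); cv2.imwrite("pics/s11.png",im[:,:,::-1])
E
python3 s13.py; python3 tilt.py pics/w11.png
```

```text
[ 0.5655 -0.375   0.174 ] 0.027659768401222428 [-0.3687 -0.3123 -1.9658] [-0.26    0.0167  0.0091] 32.4417
[np.float64(0.5859972767406336), np.float64(-0.2978155464062362), np.float64(0.05635458813849373), 0.03] 0.3041468952831656
pics/w11.png (array([-1.0916, -0.2039]), np.float64(0.301435548028304))
pics/w9.png [(array([276.2189, 191.5207]), array([  114,     0,   324,   316, 12999], dtype=int32)), (array([276.5424,  85.4835]), array([  212,    22,   130,   128, 13049], dtype=int32))]
pics/w11.png [(array([276.2763, 191.7042]), array([  116,     0,   321,   316, 12923], dtype=int32)), (array([277.4261,  87.8199]), array([  214,    25,   128,   126, 12702], dtype=int32))]
```

View pics/w11.png

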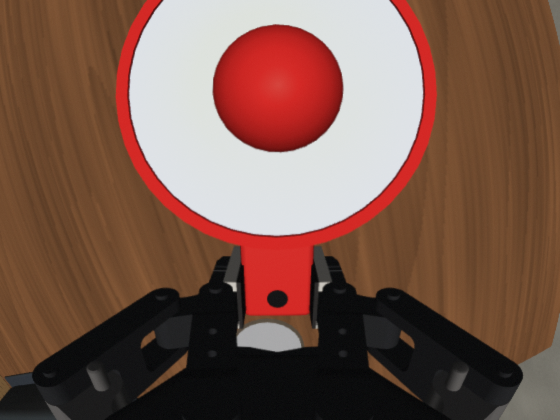

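Level now (tool +1.05°, dish −1.09° relative to it), with the sphere in the middle at (277,88). Now the turn.

```bash
cat > s14.py <<'E'
from h import *
from s13 import pose,G
c=G["c"]; f=[c[0]-.08,c[1],.175]
try: movel(f,pose(0,1.09),speed=.022)
except MotionError as e: print("ERR",e); raise SystemExit
pause(.5)
print(read_eef_pos(),R.from_quat(read_tcp_rot()).as_matrix(),read_finger_gap(),read_ft_force(),read_time_s())
p=camera_params("wrist"); im=read_camera("wrist"); cv2.imwrite("pics/w12.png",im[:,:,::-1])
im=read_camera("scene"); cv2.imwrite("pics/s12.png",im[:,:,::-1])
im=read_camera("top"); cv2.imwrite("pics/t12.png",im[:,:,::-1])
E
python3 s14.py; python3 tilt.py pics/w12.png
```

```text
[ 0.5061 -0.2977  0.175 ] [[ 0.9998  0.0001  0.019 ]
 [ 0.0001 -1.     -0.0001]
 [ 0.019   0.0001 -0.9998]] 0.02759865078550963 [-1.2616 -0.7384 -1.1316] 37.625
[np.float64(0.5859972767406336), np.float64(-0.2978155464062362), np.float64(0.05635458813849373), 0.03] 0.3041468952831656
pics/w12.png (array([-1.0615, -0.2193]), np.float64(0.3467287135949278))
pics/w9.png [(array([276.2189, 191.5207]), array([  114,     0,   324,   316, 12999], dtype=int32)), (array([276.5424,  85.4835]), array([  212,    22,   130,   128, 13049], dtype=int32))]
pics/w12.png [(array([242.2539, 166.9133]), array([   64,     0,   373,   316, 15914], dtype=int32)), (array([277.3289,  89.6146]), array([  213,    27,   129,   126, 12723], dtype=int32))]
```

View pics/w12.png

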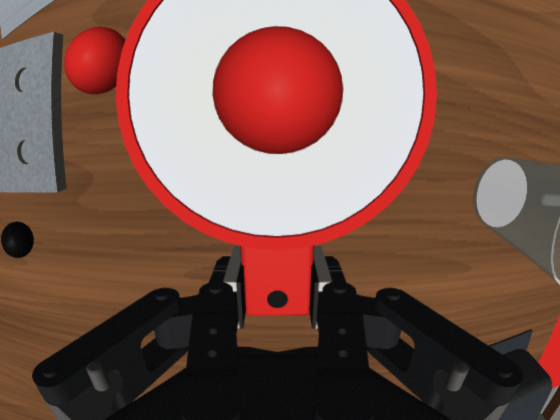

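View pics/t12.png

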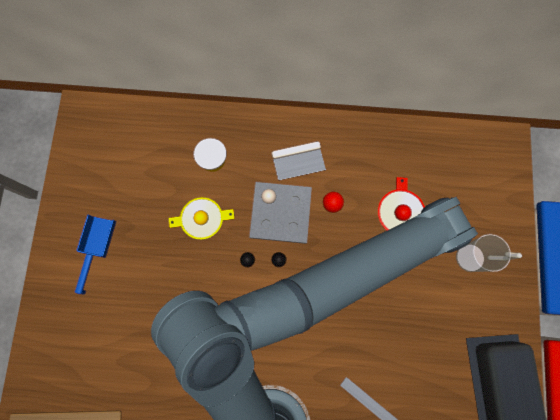

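View pics/s12.png

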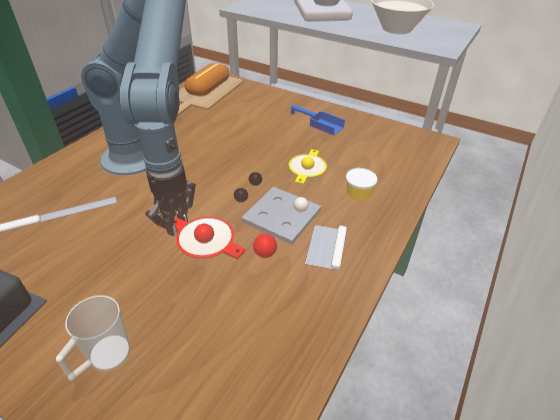

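The dish is level and held by its robot-side lug. The free lug points to the far side, with the sphere in the middle. One stillness check, then hand in.

```bash
python3 - <<'E'
from h import *
pause(.5); print(np.abs(read_joint_vel()).max(),read_eef_pos(),read_finger_gap())
pt=camera_params("top"); read_camera("top"); print([(np.round(d["at"],1),d["confidence"]) for d in tip_of("top","red_dish_lug_a")])
im=read_camera("wrist"); cv2.imwrite("pics/w13.png",im[:,:,::-1]); b=blob(im,"red",(277,89)); print(b[1])
print(proj(pt,[[.586+.08,-.2977,.1755],[.586,-.2977,.18]])); print(read_time_s()); sign_off()
E
python3 tilt.py pics/w13.png | sed -n 2p
```

```text
0.0015669247697879347 [ 0.5061 -0.2977  0.175 ] 0.0276508216884238
[(array([400.3, 180.2]), 0.62)]
[277.3192  89.6241]
[[401.8523 183.1553]
 [401.8088 212.3196]]
38.425
the job is handed in; nothing more can be done
```

The job is done and handed in at about 38.4 s, under the 67 s limit.

- **Spheres:** I set the yellow sphere and the smaller red sphere, the one in the nest, each into the dish of its own colour. The wrist pictures show each one resting in the middle. The larger red ball and the black balls were not touched.
- **Red dish:** I gripped it by the lug that started on its right-hand side, as seen from the robot. I lifted it straight up and turned it about 75°, since it started 15° off square. The held lug now faces the robot and the free lug points straight across to the far side. The underside is about 15 cm above the bench.

**Last checks**
- **Level:** the dish sagged about 1° in the grip, so I pitched the tool up to correct it. What remains is under 0.1° in pitch and about 0.2° in roll, from a fit to the wrist picture.
- **Sphere:** it held its place in the middle of the dish in the last two pictures, about 1 s apart.
- **Arm and grip:** the arm was still (joint speeds under 0.002 rad/s), and the grip was steady at a 27.7 mm gap.
- **Lug direction:** the trained network put the free lug about 3 pixels from where I predicted it in the top view, at a confidence of 0.62.
- **Bystanders:** the white sphere, yellow dish, scraper, tub, jug and scoop look unmoved in the last top and scene pictures.

**Disagreements:** the gripper read about 42 mm on the 44 mm spheres and 28 mm on the 30 mm lug, so it reads about 2 mm low. Early height estimates differed between camera pairs by up to about 18 mm for the spheres. The dishes were worse when fitted from the top view alone, up to 65 mm off. I used the nominal heights, which the all-camera fits supported to within about 5 mm.

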